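# Hang the accessory caddy on the desk hook

## Task

Tidy the radio desk: take the larger of the two handled plug caddies by its handle and hang it on the hook of the steel stand, so that it hangs by about the middle of its handle, roughly level and at rest. Carry it upright, and leave the smaller caddy and the mug where they stand.

Things in the scene. Friction and masses are not known exactly. Their poses are not given: they have to be found in the camera images.
- caddy: Larger caddy: grey open box 175 (y) x 70 (x) x 60 mm deep, 0.2-0.34 kg, half-turn symmetric. Wooden handle bar along y above its middle, 170 long, 12 thick (x), 14 tall, held by a thin upright strip at each end; opening under it 80 high, 160 long, clear along x. Origin: middle of the bar's underside, 140 above the box's underside; z up. Pinch the bar 40-50 mm off its middle to clear the hook.
- hook (a point): Point on top of the hook's level arm where the bar should lie, 205 mm above the desk; z up. Arm: 10 mm round bar along x, from an upright post at x=+68 (18 thick, 22 ball on top, 9 above this point) to an upturned tip at x=-42, 20 higher than this point. The open end faces -x, roughly to the robot: bring the bar, lying along y, over the tip from there. Fixed stand, foot 124 wide.
- small_caddy: The smaller caddy, a bystander: the same make, box 105 x 70 x 30 mm deep, bar 100 mm long. Origin: middle of the bar's underside, 90 mm above the box's underside.
- mug: White mug, a bystander, 80 mm wide and 90 mm tall, handle at its +y; origin at the centre of its underside.
Things that resemble listed ones, but are neither listed nor needed, are in the scene too. What is shaped like the part that bears hook but brown is not meant.

How it is judged:
By the outcome, as a careful person would: the job done as asked, in the order asked, and still so for the second after the job is handed in, with the robot touching nothing.
It also fails if it takes over 43 s, if anything falls off the work surface, if the arm or the gripper's body presses on something with over 40 N, if the wrist force passes 120 N, or if a joint passes its speed limit or range.

## Robot

A 6-joint arm with a two-finger parallel gripper is mounted at the origin on the work surface. World frame = base frame: x ahead of the robot, y to its left, z up, the work surface at z = 0. Lengths are in m, angles in rad, forces in N, time in s.
With the tool pointing down it reaches from about 0.375 to 0.975 m from the base axis. Payload 3.8 kg.
Tool frame: the origin (TCP) lies at the very end of the fingers, on their centre line; the grasp point (between the pads) lies 19 mm behind it; z points along the fingers, y is the line along which they close (so a half turn about z gives the same grasp; the last joint's range is limited). The gripper opens to 85 mm and grips with 20 to 120 N. Pads are 22 mm wide; open, the fingers measure 114 mm over their backs; the gripper's body (76 mm by 85 mm) begins 54 mm behind the grasp point. The pads swing forward as they close: fully open they stand 13 mm farther back than shut.
Start: joints at [-1.244, 0.264, 1.604, -0, 1.274, -0.037], TCP at [0.24, -0.631, 0.231] pointing down, gripper open.
Joint ranges: [-2.63, 2.63], [-0.94, 2.18], [0.31, 2.57], [-1.31, 4.45], [0, 2.66], [-2.55, 2.55]. Speed limits (rad/s): [2.57, 2.57, 3.14, 3.14, 3.14, 3.14].

## Interface

Orientations are given as a unit quaternion [x, y, z, w].
In Python, from cell import arm gives the robot as it stands.
- The arm moves only by the tool drive_tool, never from a script. Its argument "motion" is a list of rows, each an object with "slide": the shift along the tool's x, y, z in cm, a list of three; "angular": the turn, a rotation vector about the tool's x, y, z in degrees, a list of three. In form: [{"slide": [x, y, z], "angular": [rx, ry, rz]}, ...]. A call has 1 to 10 rows; each row is the pose to reach, as a shift and turn from the pose commanded when the call began, along the tool's axes at that moment; what a row does not reach only later rows make up. A row lasts 1/12 s, in which the tool goes at most 41.7 mm and 7.16 degrees, less where a joint would pass 70% of its speed; a pose out of reach is approached as far as the arm can. A call with a gripper value outside its range is refused whole. "gripper" is the finger opening in cm, from 0 to 8.54, set as the call begins (left out, the last holds). The fingers move at their own pace and stop on an object; the grip force is fixed at half the most. Time passes only in rows, so rows that repeat a pose let the fingers close. It gives the time, the measured TCP pose, the force, the opening and the grip force at its end, in the units of the state.
- arm.get_state(): the state, without advancing time (a new reading comes with each control period).
- arm.camera(name): name is "scene" or "side" or "wrist"; returns the picture (480x640x3 uint8, red, green, blue); there is no depth.
- arm.camera_info(name): a dict with "fx", "fy", "cx", "cy" (pixels), "rvec" (rotation vector, rad) and "tvec" (3), from world to camera coordinates, as OpenCV has them; the wrist camera has in their place "tool_from_camera" (4x4, takes a point from camera to tool coordinates, whose origin is the TCP and whose axes are the flange's). Camera axes: x right, y down, z forward; pixel columns grow to the right and rows downward; lengths in m; the calibration is good to about 2 mm. A picture is of the moment at which its call begins: read the wrist's pose just before it. camera_info takes no time and is no camera call.
- arm.hand_in(): hands the job in; it is judged then, once.
The state is a dict: "t": time; "joint_pos": joint angles; "qvel": joint speeds; "joint_efforts": joint torques, N m; "position": TCP position; "ee_rot": TCP orientation; "ft_force": force on the tool from outside, world axes, zero at the start; "torque": the same for the moment, N m; "grip_width": finger opening in m; "grasp_force": force on a finger pad.
Only numpy, scipy, OpenCV 4.12 (cv2) and the standard library are available. Lean on these libraries where they do the work, as an engineer would, in place of code of your own. Each camera call takes 0.05 s, during which the arm holds its last target. There are 200 camera calls.

## Working session

There is one attempt and no reset: what is moved stays moved. The work goes in short steps, Python scripts to look and compute and a tool call to move; the robot and the scene stay as the last step left them, time stands still between calls to the robot, and variables do not carry over. Pictures are saved under pics/ and viewed, at most 10 in all, crops included, and the job is handed in when it is done.

Besides the shell and the picture viewer there is one more tool, called after ">>>" by a JSON object that holds its "name" and its "arguments". drive_tool: Moves the arm, as the interface text tells. Its arguments: {"type":"object","properties":{"motion":{"type":"array","items":{"type":"object","properties":{"slide":{"type":"array","items":{"type":"number"}},"angular":{"type":"array","items":{"type":"number"}}}}},"gripper":{"type":"number"}},"required":["motion"]}

```bash
mkdir -p pics; ls; cat > h.py <<'E'
from cell import arm
import numpy as np, cv2
from scipy.spatial.transform import Rotation as R
def cam(n):
    i=arm.camera_info(n); K=np.array([[i['fx'],0,i['cx']],[0,i['fy'],i['cy']],[0,0,1.]])
    if 'rvec' in i:
        Rm=cv2.Rodrigues(np.array(i['rvec'],float))[0]; t=np.array(i['tvec'],float).ravel()
    else:
        s=arm.get_state(); T=np.eye(4); T[:3,:3]=R.from_quat(s['ee_rot']).as_matrix(); T[:3,3]=s['position']
        W=np.linalg.inv(T@np.array(i['tool_from_camera'])); Rm,t=W[:3,:3],W[:3,3]
    return K,Rm,t
def ray(n,uv,c=None):
    K,Rm,t=c or cam(n); d=Rm.T@np.linalg.inv(K)@np.array([*uv,1.]); return -Rm.T@t,d
def atz(n,uv,z,c=None):
    o,d=ray(n,uv,c); return o+d*(z-o[2])/d[2]
def tri(n1,a,n2,b):
    o1,d1=ray(n1,a);o2,d2=ray(n2,b); A=np.c_[d1,-d2]; s=np.linalg.lstsq(A,o2-o1,rcond=None)[0]
    p,q=o1+d1*s[0],o2+d2*s[1]; return (p+q)/2,np.linalg.norm(p-q)
def proj(n,p,c=None):
    K,Rm,t=c or cam(n); q=K@(Rm@np.array(p,float)+t); return q[:2]/q[2]
def snap(n,f):
    c=cam(n); im=arm.camera(n)[:,:,::-1]; cv2.imwrite(f'pics/{f}.png',im); np.save(f'pics/{f}.npy',np.hstack([c[0],c[1],c[2][:,None]])); return im
E
python3 - <<'E'
from h import *
snap('scene','s0');snap('side','d0');print(arm.get_state())
for n in('scene','side'): o,d=ray(n,(320,240));print(n,o,d)
print(arm.camera_info('wrist'))
E
```

```text
pics
{'t': 0.1, 'joint_pos': array([-1.24392191e+00,  2.64704745e-01,  1.60524507e+00, -8.63274125e-06,
        1.27368380e+00, -3.69023517e-02]), 'qvel': array([-0.00042078, -0.00154392, -0.00257116, -0.00035173, -0.00087503,
        0.00143104]), 'joint_efforts': array([ 3.46551478e-04, -5.16707003e+01, -3.68590736e+01, -1.20449149e-04,
        6.25062399e-03, -6.21787422e-06]), 'position': array([ 0.23995204, -0.63020659,  0.23006424]), 'ee_rot': array([ 9.83503120e-01,  1.80888283e-01, -1.51520354e-04, -1.00917796e-03]), 'ft_force': array([-0.3330839 ,  0.24251062, -0.27145522]), 'torque': array([ 0.06565052, -0.0011418 ,  0.05931059]), 'grasp_force': 0.0, 'grip_width': 0.08558405531167682}
scene [ 1.14256815 -0.0746289   1.00660226] [-0.59197706  0.07945591 -0.802135  ]
side [0.12546814 0.47530077 0.76795386] [ 0.4249713  -0.54599023 -0.72204516]
{'fx': 351.939936974618, 'fy': 351.939936974618, 'cx': 325.29375555717024, 'cy': 239.76886927840317, 'tool_from_camera': array([[ 8.05381847e-04, -9.60589035e-01, -2.77971326e-01,
         7.09837557e-02],
       [ 9.99999350e-01,  9.97846005e-04, -5.50915122e-04,
        -5.53836032e-04],
       [ 8.06575603e-04, -2.77970702e-01,  9.60589214e-01,
        -1.43283610e-01],
       [ 0.00000000e+00,  0.00000000e+00,  0.00000000e+00,
         1.00000000e+00]])}
```

View pics/s0.png

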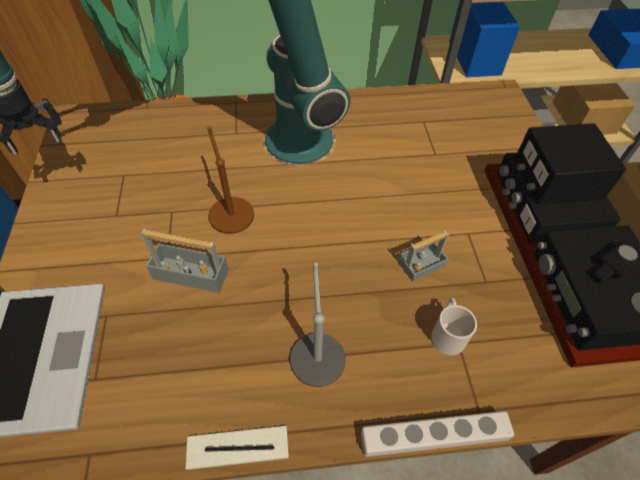

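View pics/d0.png

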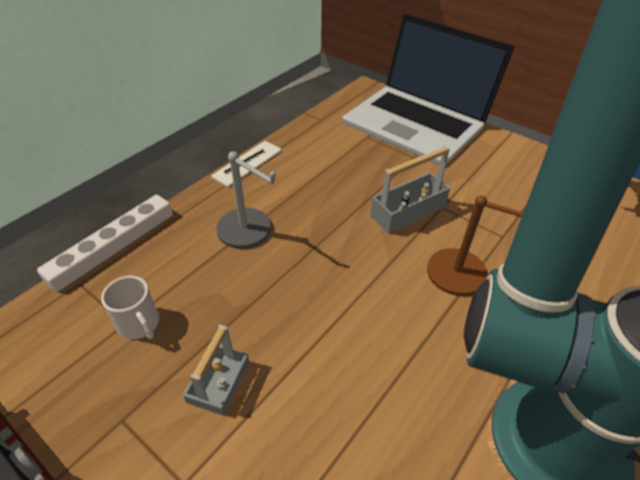

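Scene view: larger caddy at (187,260), look-alike smaller caddy at (425,255). Steel stand with its post at (318,340) and arm tip at (316,265); the brown look-alike stand is at (230,200). By size and colour I choose the left caddy and the grey stand. Now one close crop to check.

```bash
python3 - <<'E'
import cv2,numpy as np
s=cv2.imread('pics/s0.png');d=cv2.imread('pics/d0.png')
c=lambda i,x,y:cv2.resize(i[y:y+100,x:x+133],(400,300),interpolation=cv2.INTER_CUBIC)
cv2.imwrite('pics/c0.png',np.vstack([np.hstack([c(s,130,210),c(s,255,255)]),np.hstack([c(d,350,135),c(d,185,140)])]))
E
```

```text
(no output)
```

View pics/c0.png

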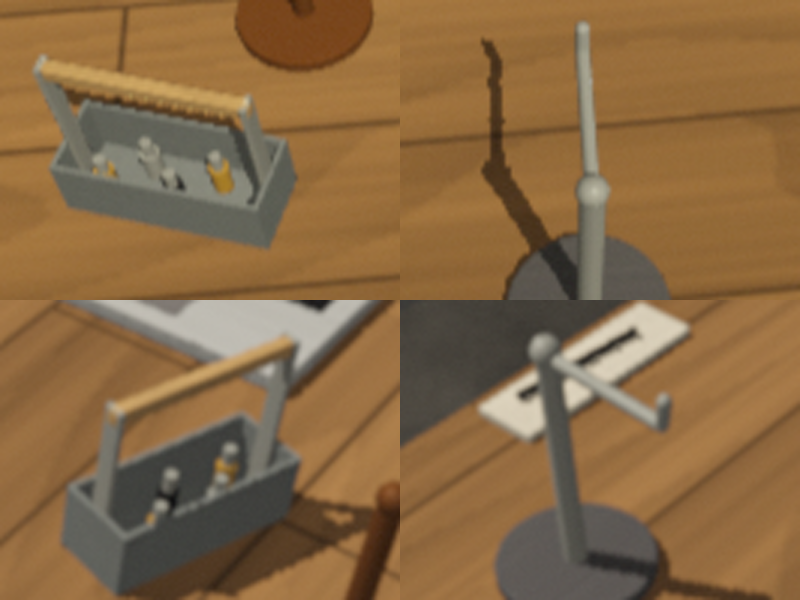

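Crop: top left is the larger grey caddy, bar ends at scene about (144,231) and (212,244), side (388,172) and (447,150). Right column is the grey steel hook, ball at scene (319,319), side (233,156), and tip at scene (316,264), side (272,173). The choice is confirmed.

```bash
python3 - <<'E'
from h import *
np.set_printoptions(precision=4,suppress=True)
P={'L':((143.8,231.5),(447,150),.154),'R':((212.4,244),(387.8,171.8),.154),'ball':((319.2,318.7),(232.9,156),.214),'tip':((315.8,264.2),(272.4,173.5),.225)}
r={}
for k,(a,b,z) in P.items():
    r[k]=(atz('scene',a,z)+atz('side',b,z))/2
    print(k,tri('scene',a,'side',b),atz('scene',a,z),atz('side',b,z))
v=r['R']-r['L'];print('bar',np.linalg.norm(v),(r['R']+r['L'])/2,np.degrees(np.arctan2(v[1],v[0])))
v=r['ball']-r['tip'];print('arm',np.linalg.norm(v[:2]),np.degrees(np.arctan2(v[1],v[0])),'hook',r['tip'][:2]+v[:2]*42/110)
s=arm.get_state();print(R.from_quat(s['ee_rot']).as_matrix())
E
```

```text
L (array([ 0.4448, -0.3886,  0.1484]), np.float64(0.0010260142307239256)) [ 0.4499 -0.3861  0.154 ] [ 0.4418 -0.3815  0.154 ]
R (array([ 0.5003, -0.2314,  0.1545]), np.float64(0.0016805832190015522)) [ 0.5007 -0.2308  0.154 ] [ 0.5005 -0.233   0.154 ]
ball (array([ 0.7344, -0.0188,  0.2055]), np.float64(0.0035274513693606705)) [ 0.7398 -0.018   0.214 ] [ 0.7248 -0.0131  0.214 ]
tip (array([ 0.6216, -0.0132,  0.2218]), np.float64(0.0030459636751696134)) [ 0.6247 -0.0122  0.225 ] [ 0.6183 -0.0119  0.225 ]
bar 0.16149160569900514 [ 0.4732 -0.3079  0.154 ] 70.1838968376694
arm 0.11085937032551212 -1.7911699341673661 hook [ 0.6638 -0.0134]
[[ 0.9346  0.3558 -0.0007]
 [ 0.3558 -0.9346  0.0019]
 [ 0.0001 -0.002  -1.    ]]
```

```bash
cat >> h.py <<'E'
def plan(xyz,yawx=None):  # tool shift (cm) to xyz and turn about tool z (deg) so tool x lies at yawx
    s=arm.get_state();M=R.from_quat(s['ee_rot']).as_matrix()
    v=M.T@(np.array(xyz)-s['position'])*100
    a=None
    if yawx is not None:
        a=-((yawx-np.degrees(np.arctan2(M[1,0],M[0,0]))+180)%360-180)
    print('slide',v.round(2),'turn z',a,'tilt',M[:,2].round(4))
E
python3 - <<'E'
from h import *
print('brown base',atz('scene',(231,215),0),'ball',tri('scene',(220,162),'side',(481,202))[0],'tip',atz('scene',(210,128),.225))
plan((.452,-.36,.275),70.2)
E
```

```text
brown base [ 0.28982095 -0.21021355  0.        ] ball [ 0.29292385 -0.20906953  0.20331887] tip [ 0.19268057 -0.23163054  0.225     ]
slide [ 29.43 -17.72  -4.46] turn z -49.35698484703468 tilt [-7.0e-04  1.9e-03 -1.0e+00]
```

>>> {"name": "drive_tool", "arguments": {"motion": [{"slide":[29.4,-17.7,-4.5],"angular":[0,0,-49.4]},{"slide":[29.4,-17.7,-4.5],"angular":[0,0,-49.4]},{"slide":[29.4,-17.7,-4.5],"angular":[0,0,-49.4]},{"slide":[29.4,-17.7,-4.5],"angular":[0,0,-49.4]},{"slide":[29.4,-17.7,-4.5],"angular":[0,0,-49.4]},{"slide":[29.4,-17.7,-4.5],"angular":[0,0,-49.4]},{"slide":[29.4,-17.7,-4.5],"angular":[0,0,-49.4]},{"slide":[29.4,-17.7,-4.5],"angular":[0,0,-49.4]},{"slide":[29.4,-17.7,-4.5],"angular":[0,0,-49.4]},{"slide":[29.4,-17.7,-4.5],"angular":[0,0,-49.4]}]}}

```text
t: 0.93
position: [0.454, -0.358, 0.2767]
ee_rot: [0.817, 0.577, 0.001, 0.0]
ft_force: [-0.6, 0.3, 0.3]
grip_width: 0.0854
grasp_force: 0.0
```

>>> {"name": "drive_tool", "arguments": {"motion": [{"slide":[0,0,0],"angular":[0,0,0]},{"slide":[0,0,0],"angular":[0,0,0]},{"slide":[0,0,0],"angular":[0,0,0]}]}}

```text
t: 1.18
position: [0.4509, -0.3618, 0.2756]
ee_rot: [0.818, 0.575, -0.0, -0.0]
ft_force: [-0.5, 0.1, 0.1]
grip_width: 0.0851
grasp_force: 0.0
```

```bash
python3 - <<'E'
from h import *
im=snap('wrist','w1')
s=arm.get_state();print(s['t'],s['position'],s['qvel'],s['joint_pos'])
for p in[(.4459,-.3855,.154),(.5006,-.232,.154)]:print(proj('wrist',p))
E
```

```text
1.2333 [ 0.45084748 -0.36193644  0.2756804 ] [-0.00153776 -0.00015478 -0.00151412  0.00297877  0.00153617 -0.00055019] [-7.19277163e-01  5.71415190e-02  1.76027744e+00 -4.19536636e-04
  1.32516261e+00 -3.72225445e-01]
[329.81059184 262.15110554]
[329.74753398  32.72082295]
```

View pics/w1.png

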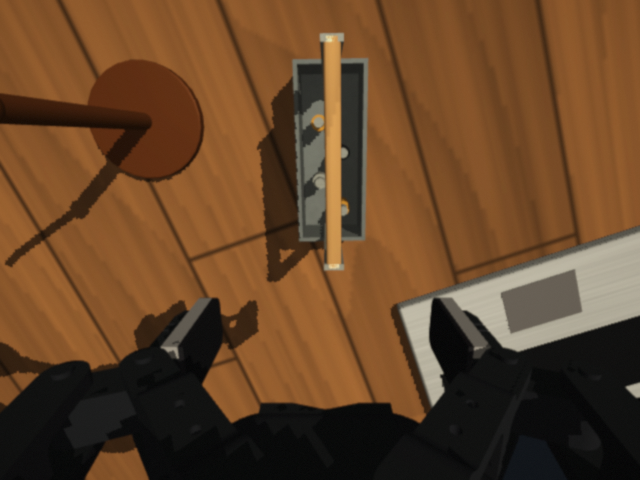

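The wrist view shows the bar running from about (331.5,35) to (334,269), close to the prediction.

```bash
python3 - <<'E'
from h import *
a=atz('wrist',(331.5,35),.154);b=atz('wrist',(334,269.5),.154);v=a-b
print(a,b,np.linalg.norm(v));u=v/np.linalg.norm(v);y=np.degrees(np.arctan2(v[1],v[0]));m=(a+b)/2
p=m-u*.045;p[2]=.126;print(m,y,p);plan(p,y)
E
```

```text
[ 0.50124879 -0.23368038  0.154     ] [ 0.4469632  -0.39253669  0.154     ] 0.1678757126433839
[ 0.47410599 -0.31310853  0.154     ] 71.13328302621875 [ 0.45955444 -0.35569084  0.126     ]
slide [ 0.88  0.62 14.97] turn z -1.0120243883803823 tilt [-1.e-03  3.e-04 -1.e+00]
```

>>> {"name": "drive_tool", "arguments": {"motion": [{"slide":[0.9,0.6,0],"angular":[0,0,-1]},{"slide":[0.9,0.6,3],"angular":[0,0,-1]},{"slide":[0.9,0.6,6],"angular":[0,0,-1]},{"slide":[0.9,0.6,9],"angular":[0,0,-1]},{"slide":[0.9,0.6,12],"angular":[0,0,-1]},{"slide":[0.9,0.6,14],"angular":[0,0,-1]},{"slide":[0.9,0.6,15],"angular":[0,0,-1]},{"slide":[0.9,0.6,15],"angular":[0,0,-1]},{"slide":[0.9,0.6,15],"angular":[0,0,-1]},{"slide":[0.9,0.6,15],"angular":[0,0,-1]}]}}

```text
t: 2.07
position: [0.4618, -0.3554, 0.1282]
ee_rot: [0.813, 0.582, 0.0, 0.001]
ft_force: [-0.1, -0.5, 1.0]
grip_width: 0.0855
grasp_force: 0.0
```

>>> {"name": "drive_tool", "arguments": {"gripper": 0, "motion": [{"slide":[0,0,0],"angular":[0,0,0]},{"slide":[0,0,0],"angular":[0,0,0]},{"slide":[0,0,0],"angular":[0,0,0]},{"slide":[0,0,0],"angular":[0,0,0]},{"slide":[0,0,0],"angular":[0,0,0]},{"slide":[0,0,0],"angular":[0,0,0]},{"slide":[0,0,0],"angular":[0,0,0]},{"slide":[0,0,0],"angular":[0,0,0]},{"slide":[0,0,0],"angular":[0,0,0]},{"slide":[0,0,0],"angular":[0,0,0]}]}}

```text
t: 2.9
position: [0.4606, -0.3545, 0.1265]
ee_rot: [0.813, 0.582, -0.0, 0.0]
ft_force: [-1.4, 0.1, 2.7]
grip_width: 0.0109
grasp_force: 59.1
```

>>> {"name": "drive_tool", "arguments": {"motion": [{"slide":[0,0,-1],"angular":[0,0,0]},{"slide":[0,0,-3],"angular":[0,0,0]},{"slide":[0,0,-5],"angular":[0,0,0]},{"slide":[0,0,-7],"angular":[0,0,0]},{"slide":[0,0,-9],"angular":[0,0,0]},{"slide":[0,0,-10.5],"angular":[0,0,0]},{"slide":[0,0,-11],"angular":[0,0,0]},{"slide":[0,0,-11],"angular":[0,0,0]},{"slide":[0,0,-11],"angular":[0,0,0]}]}}

```text
t: 3.65
position: [0.4603, -0.354, 0.2355]
ee_rot: [0.813, 0.582, -0.0, -0.0]
ft_force: [-0.4, 0.4, -4.1]
grip_width: 0.0108
grasp_force: 58.6
```

```bash
python3 - <<'E'
from h import *
u=np.array([np.cos(np.radians(87.3)),np.sin(np.radians(87.3))])
h=np.array([.6635,-.0153]);a=np.array([u[1],-u[0]])
p=h-a*.12-u*.045
s=arm.get_state();print(s['ft_force'],s['torque'],s['grip_width'],s['position'],p)
plan((*p,.236),87.3)
w=snap('wrist','w2');d=snap('side','d2')
cv2.imwrite('pics/c2.png',np.hstack([cv2.resize(w,(400,300)),cv2.resize(d,(400,300))]))
E
```

```text
[-0.4087788   0.4294034  -4.14097384] [-0.11945362  0.02274572  0.01461721] 0.010822281848877197 [ 0.46034919 -0.35400563  0.23546239] [ 0.54151342 -0.05459727]
slide [30.96 -1.94 -0.04] turn z -16.052877180622033 tilt [-7.e-04  7.e-04 -1.e+00]
```

View pics/c2.png

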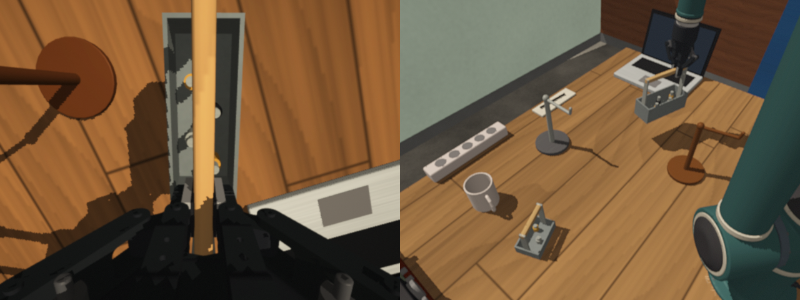

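The caddy hangs from the gripper and looks level. On to the point in front of the hook tip.

>>> {"name": "drive_tool", "arguments": {"motion": [{"slide":[1.5,-0.1,0],"angular":[0,0,-0.8]},{"slide":[4.5,-0.3,0],"angular":[0,0,-2.3]},{"slide":[8,-0.5,0],"angular":[0,0,-4.1]},{"slide":[11.5,-0.7,0],"angular":[0,0,-5.9]},{"slide":[15,-0.9,0],"angular":[0,0,-7.8]},{"slide":[18.5,-1.2,0],"angular":[0,0,-9.6]},{"slide":[22,-1.4,0],"angular":[0,0,-11.4]},{"slide":[25.5,-1.6,0],"angular":[0,0,-13.2]},{"slide":[28.5,-1.8,0],"angular":[0,0,-14.8]},{"slide":[30.3,-1.9,0],"angular":[0,0,-15.7]}]}}

```text
t: 4.58
position: [0.5396, -0.0572, 0.235]
ee_rot: [0.724, 0.689, 0.0, -0.002]
ft_force: [0.1, -1.0, -3.3]
grip_width: 0.011
grasp_force: 58.6
```

>>> {"name": "drive_tool", "arguments": {"motion": [{"slide":[0.7,0,0],"angular":[0,0,-0.4]},{"slide":[0.7,0,0],"angular":[0,0,-0.4]},{"slide":[0.7,0,0],"angular":[0,0,-0.4]},{"slide":[0.7,0,0],"angular":[0,0,-0.4]}]}}

```text
t: 4.92
position: [0.5399, -0.0552, 0.2358]
ee_rot: [0.724, 0.69, -0.001, -0.0]
ft_force: [0.8, 0.3, -1.9]
grip_width: 0.0105
grasp_force: 58.6
```

```bash
python3 - <<'E'
from h import *
s=arm.get_state();print(s['t'],s['position'])
w=snap('wrist','w3');a=snap('scene','s3');d=snap('side','d3')
c=lambda i,x,y:cv2.resize(i[y:y+100,x:x+133],(400,300),interpolation=cv2.INTER_CUBIC)
cv2.imwrite('pics/c3.png',np.vstack([np.hstack([c(a,255,220),c(d,215,120)]),np.hstack([cv2.resize(w,(400,300)),cv2.resize(w[100:340,:320],(400,300))])]))
E
```

```text
4.9167 [ 0.53987699 -0.0552067   0.23577856]
```

View pics/c3.png

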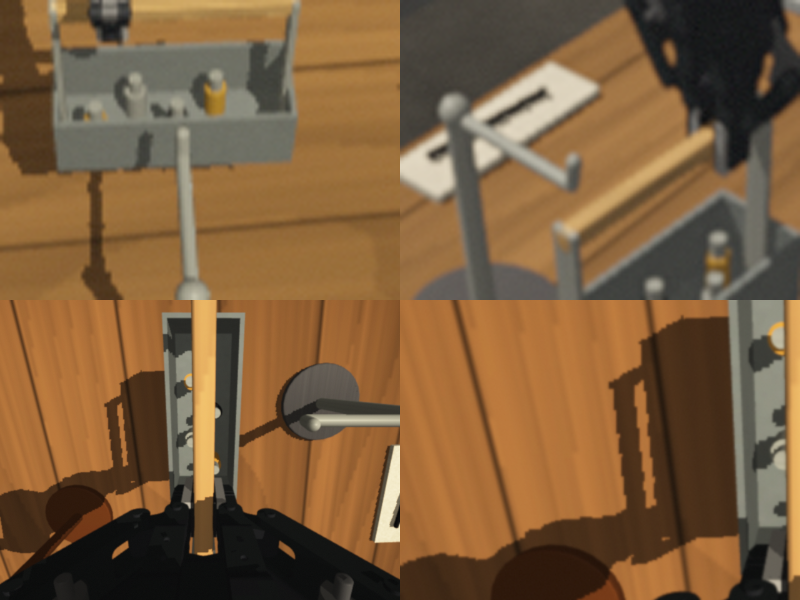

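Wrist view (full-size pixels): hook tip at about (501,198), the arm leaves the frame at about (638,194), bar at column 325. The caddy is level.

```bash
python3 - <<'E'
from h import *
np.set_printoptions(precision=4,suppress=True)
t=atz('wrist',(500,198),.225);e=atz('wrist',(638,194.5),.205);v=e-t
print('tip',t,e,np.degrees(np.arctan2(v[1],v[0])))
# retri of old points
b=tri('scene',(319.2,318.7),'side',(232.9,156))[0];v=b-t;print(np.linalg.norm(v[:2]),np.degrees(np.arctan2(v[1],v[0])))
u0=v[:2]/np.linalg.norm(v[:2]); h=t[:2]+u0*.042;print('hook',h)
s=arm.get_state();M=R.from_quat(s['ee_rot']).as_matrix();yx=np.degrees(np.arctan2(M[1,0],M[0,0]))
print('bar mid now',s['position'][:2]+M[:2,0]*.045,'yaw',yx)
p=h-M[:2,0]*.045;plan((*p,.2358),yx)
E
```

```text
tip [ 0.6195 -0.0133  0.225 ] [ 0.6978 -0.0186  0.205 ] -3.8479105022265907
0.11503377066711196 -2.72655419281287
hook [ 0.6615 -0.0153]
bar mid now [ 0.5424 -0.0106] yaw 87.23828475349902
slide [ 0.1  11.92  0.04] turn z -0.0 tilt [-0.0002 -0.0003 -1.    ]
```

>>> {"name": "drive_tool", "arguments": {"motion": [{"slide":[0.0,1,0],"angular":[0,0,0]},{"slide":[0.1,2.5,0],"angular":[0,0,0]},{"slide":[0.1,4,0],"angular":[0,0,0]},{"slide":[0.1,5.5,0],"angular":[0,0,0]},{"slide":[0.1,7,0],"angular":[0,0,0]},{"slide":[0.1,8.5,0],"angular":[0,0,0]},{"slide":[0.1,10,0],"angular":[0,0,0]},{"slide":[0.1,11.3,0],"angular":[0,0,0]},{"slide":[0.1,11.9,0],"angular":[0,0,0]},{"slide":[0.1,11.9,0],"angular":[0,0,0]}]}}

```text
t: 5.9
position: [0.6609, -0.0595, 0.2358]
ee_rot: [0.724, 0.69, 0.0, 0.0]
ft_force: [-0.4, 0.1, -3.7]
grip_width: 0.0109
grasp_force: 58.6
```

>>> {"name": "drive_tool", "arguments": {"motion": [{"slide":[0,0,0],"angular":[0,0,0]},{"slide":[0,0,0.5],"angular":[0,0,0]},{"slide":[0,0,1.2],"angular":[0,0,0]},{"slide":[0,0,2],"angular":[0,0,0]},{"slide":[0,0,2.8],"angular":[0,0,0]},{"slide":[0,0,3.4],"angular":[0,0,0]},{"slide":[0,0,3.8],"angular":[0,0,0]},{"slide":[0,0,4.0],"angular":[0,0,0]},{"slide":[0,0,4.0],"angular":[0,0,0]},{"slide":[0,0,4.0],"angular":[0,0,0]}]}}

```text
t: 6.73
position: [0.6595, -0.0589, 0.1964]
ee_rot: [0.723, 0.691, 0.0, 0.0]
ft_force: [0.8, -0.5, -2.5]
grip_width: 0.011
grasp_force: 58.6
```

```bash
python3 - <<'E'
from h import *
s=arm.get_state();print(s['t'],s['position'],s['ft_force'],s['torque'])
w=snap('wrist','w4');a=snap('scene','s4');d=snap('side','d4')
c=lambda i,x,y:cv2.resize(i[y:y+100,x:x+133],(400,300),interpolation=cv2.INTER_CUBIC)
cv2.imwrite('pics/c4.png',np.vstack([np.hstack([c(a,255,240),c(d,195,110)]),np.hstack([cv2.resize(w,(400,300)),c(a,255,280)])]))
E
```

```text
6.7333 [ 0.65949297 -0.05885758  0.19636659] [ 0.75800682 -0.52349559 -2.47103525] [-0.10702355 -0.00834289  0.03575282]
```

View pics/c4.png

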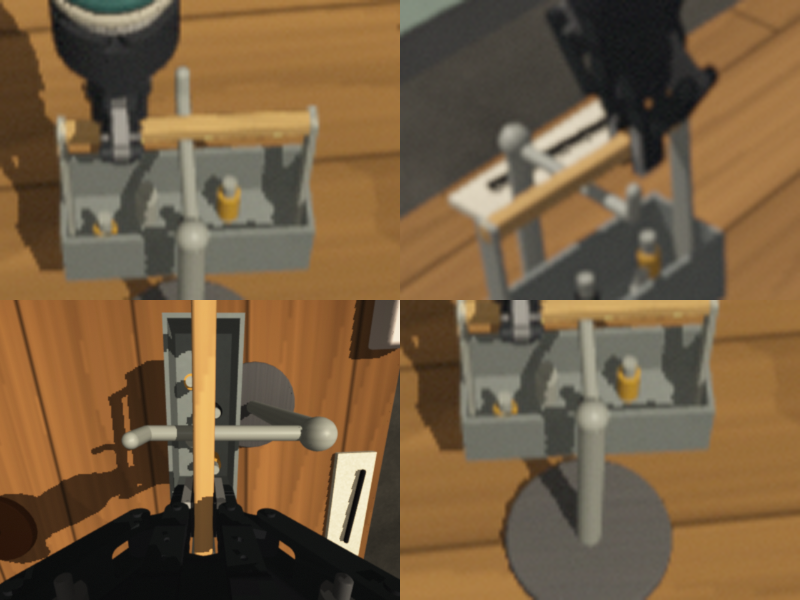

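The bar lies over the arm between tip and post. In the scene crop its ends are at x=62 and 315, and the hook arm crosses at 187, within about 2 mm of the middle. Lowering to contact.

>>> {"name": "drive_tool", "arguments": {"motion": [{"slide":[0,0,0.2],"angular":[0,0,0]},{"slide":[0,0,0.4],"angular":[0,0,0]},{"slide":[0,0,0.4],"angular":[0,0,0]},{"slide":[0,0,0.4],"angular":[0,0,0]},{"slide":[0,0,0.4],"angular":[0,0,0]},{"slide":[0,0,0.4],"angular":[0,0,0]}]}}

```text
t: 7.38
position: [0.6594, -0.0589, 0.1923]
ee_rot: [0.723, 0.691, 0.0, 0.0]
ft_force: [0.6, -0.7, -3.8]
grip_width: 0.0109
grasp_force: 58.6
```

>>> {"name": "drive_tool", "arguments": {"motion": [{"slide":[0,0,0.1],"angular":[0,0,0]},{"slide":[0,0,0.1],"angular":[0,0,0]},{"slide":[0,0,0.1],"angular":[0,0,0]},{"slide":[0,0,0.1],"angular":[0,0,0]},{"slide":[0,0,0.1],"angular":[0,0,0]}]}}

```text
t: 7.8
position: [0.6596, -0.0589, 0.1915]
ee_rot: [0.723, 0.691, 0.0, 0.0]
ft_force: [-0.3, 0.0, -1.9]
grip_width: 0.011
grasp_force: 58.9
```

>>> {"name": "drive_tool", "arguments": {"motion": [{"slide":[0,0,0.1],"angular":[0,0,0]},{"slide":[0,0,0.1],"angular":[0,0,0]},{"slide":[0,0,0.1],"angular":[0,0,0]},{"slide":[0,0,0.1],"angular":[0,0,0]}]}}

```text
t: 8.13
position: [0.6597, -0.0589, 0.1911]
ee_rot: [0.723, 0.691, 0.0, 0.0]
ft_force: [-2.0, -1.3, 3.5]
grip_width: 0.0109
grasp_force: 59.5
```

```bash
python3 -c "
from h import *
s=arm.get_state();print(s['ft_force'],s['torque'],s['position'])"
```

```text
[-2.02313081 -1.32397315  3.45859976] [-1.09333462e-04  1.84223036e-01  7.13395746e-03] [ 0.65965604 -0.05890952  0.19109465]
```

Contact made. Easing off slightly and releasing.

>>> {"name": "drive_tool", "arguments": {"motion": [{"slide":[0,0,-0.05],"angular":[0,0,0]},{"slide":[0,0,-0.08],"angular":[0,0,0]},{"slide":[0,0,-0.08],"angular":[0,0,0]}]}}

```text
t: 8.38
position: [0.6596, -0.0589, 0.1912]
ee_rot: [0.723, 0.69, 0.0, 0.0]
ft_force: [-0.8, 0.0, 1.3]
grip_width: 0.011
grasp_force: 59.3
```

>>> {"name": "drive_tool", "arguments": {"gripper": 5, "motion": [{"slide":[0,0,0],"angular":[0,0,0]},{"slide":[0,0,0],"angular":[0,0,0]},{"slide":[0,0,0],"angular":[0,0,0]},{"slide":[0,0,0],"angular":[0,0,0]},{"slide":[0,0,0],"angular":[0,0,0]},{"slide":[0,0,0],"angular":[0,0,0]},{"slide":[0,0,0],"angular":[0,0,0]},{"slide":[0,0,0],"angular":[0,0,0]}]}}

```text
t: 9.05
position: [0.6594, -0.0588, 0.1911]
ee_rot: [0.723, 0.691, 0.0, 0.0]
ft_force: [-0.1, 0.0, 0.5]
grip_width: 0.0499
grasp_force: 0.0
```

>>> {"name": "drive_tool", "arguments": {"motion": [{"slide":[0,0,-1],"angular":[0,0,0]},{"slide":[0,0,-2],"angular":[0,0,0]},{"slide":[0,0,-4],"angular":[0,0,0]},{"slide":[0,0,-6],"angular":[0,0,0]},{"slide":[0,0,-8],"angular":[0,0,0]},{"slide":[0,0,-11],"angular":[0,0,0]},{"slide":[0,0,-14],"angular":[0,0,0]},{"slide":[0,0,-14],"angular":[0,0,0]}]}}

```text
t: 9.72
position: [0.6626, -0.0593, 0.3414]
ee_rot: [0.723, 0.691, 0.005, 0.006]
ft_force: [0.1, 0.2, 1.8]
grip_width: 0.0501
grasp_force: 0.0
```

```bash
python3 - <<'E'
from h import *
s=arm.get_state();print(s['t'],s['position'],s['ft_force'])
w=snap('wrist','w5');a=snap('scene','s5');d=snap('side','d5')
c=lambda i,x,y:cv2.resize(i[y:y+100,x:x+133],(400,300),interpolation=cv2.INTER_CUBIC)
cv2.imwrite('pics/c5.png',np.vstack([np.hstack([c(a,255,255),c(d,195,110)]),np.hstack([cv2.resize(w,(400,300)),cv2.resize(a,(400,300))])]))
E
```

```text
9.7167 [ 0.66261221 -0.05927338  0.34141961] [0.11516473 0.24961319 1.79907059]
```

View pics/c5.png

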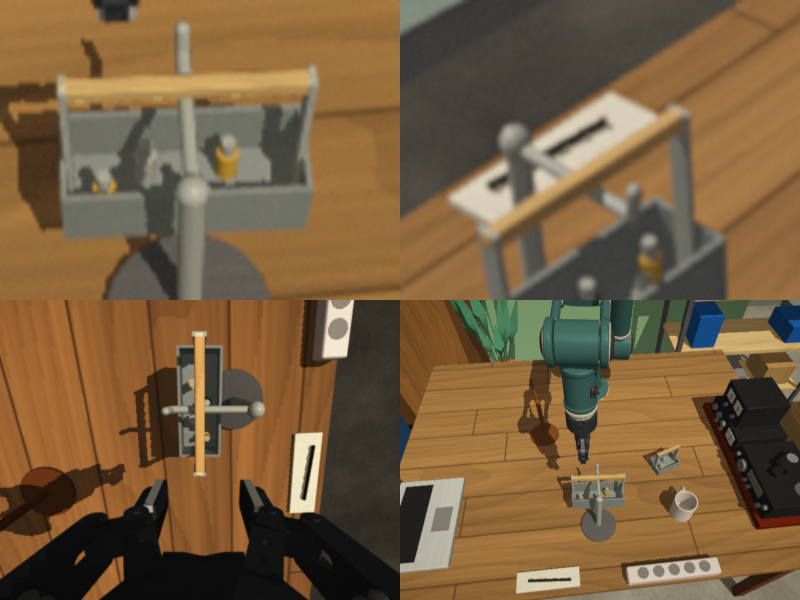

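The caddy hangs free on the hook. Letting it settle, then measuring its level and stillness.

>>> {"name": "drive_tool", "arguments": {"motion": [{"slide":[0,0,0],"angular":[0,0,0]},{"slide":[0,0,0],"angular":[0,0,0]},{"slide":[0,0,0],"angular":[0,0,0]},{"slide":[0,0,0],"angular":[0,0,0]},{"slide":[0,0,0],"angular":[0,0,0]},{"slide":[0,0,0],"angular":[0,0,0]},{"slide":[0,0,0],"angular":[0,0,0]},{"slide":[0,0,0],"angular":[0,0,0]},{"slide":[0,0,0],"angular":[0,0,0]},{"slide":[0,0,0],"angular":[0,0,0]}]}}

```text
t: 10.7
position: [0.6594, -0.0589, 0.3312]
ee_rot: [0.723, 0.691, 0.0, 0.0]
ft_force: [-0.3, -0.5, -0.6]
grip_width: 0.0502
grasp_force: 0.0
```

>>> {"name": "drive_tool", "arguments": {"motion": [{"slide":[0,0,0],"angular":[0,0,0]},{"slide":[0,0,0],"angular":[0,0,0]},{"slide":[0,0,0],"angular":[0,0,0]},{"slide":[0,0,0],"angular":[0,0,0]},{"slide":[0,0,0],"angular":[0,0,0]},{"slide":[0,0,0],"angular":[0,0,0]},{"slide":[0,0,0],"angular":[0,0,0]},{"slide":[0,0,0],"angular":[0,0,0]},{"slide":[0,0,0],"angular":[0,0,0]},{"slide":[0,0,0],"angular":[0,0,0]}]}}

```text
t: 11.53
position: [0.6594, -0.0589, 0.3311]
ee_rot: [0.723, 0.691, -0.0, 0.0]
ft_force: [0.3, -0.4, 0.1]
grip_width: 0.05
grasp_force: 0.0
```

```bash
python3 - <<'E'
from h import *
a0=cv2.imread('pics/s5.png')
w=snap('wrist','w6');a=snap('scene','s6');d=snap('side','d6')
import time
df=cv2.absdiff(a0,a)[250:345,255:390].max(2);print('moved px s5->s6',(df>25).sum())
a2=arm.camera('scene')[:,:,::-1];print('s6->s6b',(cv2.absdiff(a2,a)[250:345,255:390].max(2)>25).sum())
c=lambda i,x,y:cv2.resize(i[y:y+100,x:x+133],(400,300),interpolation=cv2.INTER_CUBIC)
cv2.imwrite('pics/c6.png',np.vstack([np.hstack([c(a,255,255),c(d,195,110)]),np.hstack([c(w,253,50)*1,c(w,253,175)])]))
E
```

```text
moved px s5->s6 74
s6->s6b 4
```

View pics/c6.png

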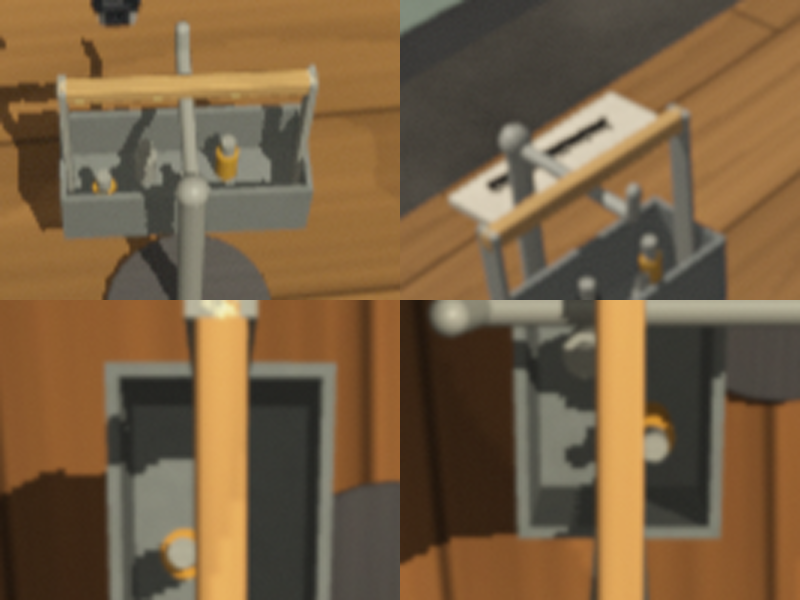

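Settled: bar ends at crop (62,82) and (313,73) in scene, (489,230) and (681,113) in side. The bar rests on the arm between tip and post.

```bash
python3 - <<'E'
from h import *
np.set_printoptions(precision=4,suppress=True)
S=lambda x,y:(255+x/3.008,255+y/3);D=lambda x,y:(195+(x-400)/3.008,110+y/3)
L=tri('scene',S(62,82),'side',D(681,113));Q=tri('scene',S(313,73),'side',D(489,230));print(L,Q)
m=(L[0]+Q[0])/2;v=Q[0]-L[0];print('mid',m,'len',np.linalg.norm(v),'tilt',np.degrees(np.arcsin(v[2]/np.linalg.norm(v))))
s=arm.get_state()
print('wrist arm at bar',atz('wrist',(253+620/3.008-400/3.008,175+12/3),.203))
E
```

```text
(array([ 0.6545, -0.0955,  0.2195]), np.float64(0.0028467241121374735)) (array([0.6642, 0.0676, 0.2198]), np.float64(0.0036189905968792837))
mid [ 0.6594 -0.014   0.2196] len 0.16335428330529808 tilt 0.09773905243485971
wrist arm at bar [ 0.662  -0.0176  0.203 ]
```

Level (tilt about 0.1°), bar top at 0.2196 m (expected 0.219 m), about 3 mm off its middle, at rest, and the robot is clear.

```bash
python3 -c "
from cell import arm
print(arm.hand_in())"
```

```text
the job is handed in; nothing more can be done
None
```

The larger caddy hangs on the steel stand's hook, about 3 mm from the middle of its handle, level and at rest; I did not touch the smaller caddy or the mug, and I handed the job in at about 12 s of the 43 s allowed.

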